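# Stand the toppled sample tub back in its rack and close the retaining bail

## Robot

A 6-joint arm with a two-finger parallel gripper is mounted at the origin on a cart in front of the work surface, level with it; the furniture and walls round the work are solid. World frame = base frame: x ahead of the robot, y to its left, z up, the work surface at z = 0. Lengths are in m, angles in degrees, forces in N, time in s.
With the tool pointing down it reaches from about 0.35 to 0.875 m from the base axis. Payload 4.2 kg.
Tool frame: the origin (TCP) lies midway between the tips of the shut fingers; the grasp point (between the pads) lies 19 mm behind it; z points along the fingers, y is the line along which they close (so a half turn about z gives the same grasp; the last joint's range is limited). The gripper opens to 87 mm and grips with 3 to 60 N. Pads are 19 mm wide; open, the fingers measure 117 mm over their backs; the gripper's body (75 mm by 190 mm) begins 51 mm behind the grasp point.
Start: joints at [79.16, 22.042, 0.453, 0, -68.411, -14.817], TCP at [0.271, 0.563, 0.223] pointing down, gripper open.
Joint ranges: [-179.83, 179.83], [-69.29, 118.12], [-61.27, 80.66], [-181.25, 117.63], [-171.15, -9.14], [-177.46, 177.46]. Speed limits (degrees/s): [159.86, 159.86, 180, 180, 180, 180].

## Interface

Orientations are given as a 3x3 rotation matrix whose columns are the frame's x, y, z axes.
In Python, from station import r, optics, sensors, finish_job gives the robot as it stands (r), with the cameras (optics), the readings (sensors) and the job as plain functions.
- The arm moves only by the tool step_hand, called after "Call:" by a JSON object that holds its "fn" and its "kwargs", one argument or row to a line. Schema: {"type":"object","properties":{"moves":{"type":"array","items":{"type":"array","prefixItems":[{"type":"number"},{"type":"array","items":{"type":"number"},"minItems":3,"maxItems":3},{"type":"array","items":{"type":"number"},"minItems":3,"maxItems":3}],"minItems":3,"maxItems":3},"minItems":1,"maxItems":8},"only":{"type":"string"},"quiet":{"type":"boolean"},"lines":{"type":"string"}},"required":["moves"],"additionalProperties":false}. moves is a list of rows, 1 to 8 of them, each written [opening, [dx, dy, dz], [rx, ry, rz]]: the opening from 0.0 (shut) to 1.0 (fully open), then dx, dy, dz in a scale on which 1.0 is 1 m, then a rotation vector rx, ry, rz in normalised numbers (1 is 45 degrees); each row is the pose to reach, as a shift and turn from the pose commanded when the call began, along the tool's axes at that moment; what a row does not reach only later rows make up. A row lasts 1/10 s, in which the tool goes at most 0.05 m and 8.59 degrees, less where a joint would pass 70% of its speed; a pose out of reach is approached as far as the arm can. The fingers move at their own pace and stop on an object; the grip force is fixed at half the most. Time passes only in rows, so rows that do not move let the fingers close. The tool returns the time, the measured TCP pose, the force, the opening and the grip force at its end. only (a regular expression) keeps the lines of the reply that match it, lines (a string "A,B") keeps lines A to B, and quiet returns only ok. Input that does not fit is refused with a message, and nothing moves.
- sensors.sense(): the state, without advancing time (a new reading comes with each control period).
- optics.capture(name): name is "side" or "top"; returns a dict with "pixels" (480x640x3 uint8, red, green, blue), "z_map" (480x640 float32, m along the optical axis (not along the pixel's ray), 0 where there is no reading), "K" (3x3 intrinsics, pixels), "world_from_camera" (4x4, takes a point from camera to world coordinates). Camera axes: x right, y up, looking along -z (the intrinsics and any distortion apply to the point x, -y, -z); pixel columns grow to the right and rows downward; lengths in m; the calibration is good to about 2 mm. A picture is of the moment at which its call begins.
- finish_job(): hands the job in; it is judged then, once.
The state is a dict: "time_s": time; "joints": joint angles; "joint_velocities": joint speeds; "effort": joint torques, N m; "tcp_pos": TCP position; "ee_rot": TCP orientation; "wrist_force": force on the tool from outside, world axes, zero at the start; "moment": the same for the moment, N m; "gripper_width": opening from 0.0 (shut) to 1.0 (fully open); "gripper_force": force on a finger pad.
Only numpy, scipy, OpenCV 4.12 (cv2) and the standard library are available. Lean on these libraries where they do the work, as an engineer would, in place of code of your own. Each camera call takes 0.05 s, during which the arm holds its last target. There are 200 camera calls.

## Task

One of the two sample tubs has toppled forward out of the wire carrying rack and lies on its side across the rack's low front wire, lid towards the robot. Using only pushes with the fingertips, tip it back up until it stands upright inside its bay again; then push the rack's hinged wire bail over the tubs and fully down in front of their lids, so that neither can topple out. Do not grip, lift or drag the tub away, and leave the other tub standing and the scale and other things around undisturbed.

Things in the scene. Friction and masses are not known exactly. Their poses are not given: they have to be found in the camera images.
- rack: two-bay carrying rack of steel wire on a thin sheet, 142 x 282 x 60 mm without its bail; stands firm. Origin: centre of its underside; x from its front (robot side) to its back, y to its left, z up. Bays centred at y = +65 mm (empty) and -65 mm (a tub stands there). Corner posts at y = +-138 mm up to z = 60 mm; a guard wire along the back at x = 64 mm, z = 48 mm
- open_bay (a point): centre of the empty bay on the floor sheet, rack (0, +65, 6) mm; axes as the rack's. Round each bay runs a square nest wire, 6 mm thick, 100 x 100 mm clear inside, top 15 mm above the worktop
- front_wire (a point): middle of the front nest wire of the empty bay, rack (-53, +65, 12) mm; wire 6 mm thick along the rack's y, top at z = 15 mm. The fallen tub's side lies across it, bottom edge just inside; the tub tips about this wire
- fallen_tub: clear plastic sample tub with fixed lid, 105 x 105 x 60 mm plus a lid tab, 0.2 to 0.35 kg; 84 mm square at the bottom, 100 mm under the lid; lid 105 mm square, 11 mm thick. Origin on its underside, 6 mm off centre; z through the lid. It starts on its side: z points to the rack's front, 9 degrees below level, the lid's lower edge on the worktop
- lid_edge (a point): middle of the edge of the fallen tub's lid that is uppermost while it lies: at the start about 104 mm above the worktop, at rack x = -113 mm. A push of about 1 N here towards the rack's back tips the tub; after about 25 degrees (edge near rack x = -70, z = 121 mm) it passes its balance and drops upright into the bay by itself
- tub_foot (a point): centre of the fallen tub's underside; axes as the tub's. With the tub seated it lies within a few mm of open_bay
- tub_mid (a point): middle of the fallen tub, 28 mm from tub_foot along the tub's z
- standing_tub: tub of the same make standing upright in the rack's other bay, lid top 64 mm above the worktop; origin on its underside, 6 mm off centre
- bail (a joint): angle of the rack's wire bail, rad: 0 = fully down, level in the forks of the front posts, its bar in front of the lids; 1.57 = bar straight up; starts at 1.35 to 1.75. Stiff hinge: it stays where it is left and takes 1 to 3 N at the bar to swing. It cannot come down while a tub lies in its way
- bail_bar (a point): middle of the bail's crossbar: 6 mm wire along the rack's y with a black finger sleeve, 11 mm thick, 90 mm long; this is the sleeve's centre. Side arms (6 mm wire, at y = +-138 mm) join it to the hinge 132 mm away. At bail angle a it is at rack x = 64 - 132 cos a, y = 0, z = 60 + 132 sin a (mm)
- bail_hinge (a point): middle of the bail's hinge line, fixed on the rack at (64, 0, 60) mm; the line runs along the rack's y
- scale: bench scale, 152 x 217 x 44 mm, loose; origin: centre of its underside; to be left alone
- label_roll: roll of labels lying flat, 78 mm across, 34 mm high, loose, right of the work; to be left alone

How it is judged (in metres and radians):
On the way:
1. the fallen tub stands upright in its bay, the bail still open (angle between fallen_tub's own z axis and vertical below 0.07 rad and x of tub_foot in the frame of open_bay between -0.014 and 0.014 m and y of tub_foot in the frame of open_bay between -0.014 and 0.014 m and z of tub_foot in the frame of open_bay below 0.006 m and value of joint bail above 0.5 rad), for 0.2 s.
At the end, for the whole second after the job is handed in: the tub stands upright (within 4 degrees) on the floor of its bay, its foot within 14 mm of the bay's centre along and across; the bail is fully down (under 0.05 rad); the other tub still stands upright; both are at rest (angle between each of fallen_tub, standing_tub's own z axis and vertical below 0.07 rad and x of tub_foot in the frame of open_bay between -0.014 and 0.014 m and y of tub_foot in the frame of open_bay between -0.014 and 0.014 m and z of tub_foot in the frame of open_bay below 0.006 m and value of joint bail below 0.05 rad and linear speed of each of fallen_tub, standing_tub below 0.02 m/s); the robot touches nothing.
It fails at once if the fallen tub is lifted (its middle more than 95 mm above the worktop) or its foot is dragged more than 100 mm from its bay's centre (height (world z) of tub_mid above 0.095 m or horizontal distance between tub_foot and open_bay above 0.1 m).
It fails at once if the tub is squeezed between the fingers or shoved hard (more than 30 N) (contact force between the fingers and fallen_tub above 30 N).
It fails at once if the standing tub is knocked over or shifted by more than 20 mm (angle between standing_tub's own z axis and vertical above 0.35 rad or distance of standing_tub from where it was at the start of the episode above 0.02 m).
It fails at once if the scale or the label roll is moved by more than 15 mm (distance of any of scale, label_roll from where it was at the start of the episode above 0.015 m).
It also fails if it takes over 51 s, if anything falls off the work surface, if the arm or the gripper's body presses on something with over 40 N, if the wrist force passes 120 N, or if a joint passes its speed limit or range.

## Working session

There is one attempt and no reset: what is moved stays moved. The work goes in short steps, Python scripts to look and compute and a tool call to move; the robot and the scene stay as the last step left them, time stands still between calls to the robot, and variables do not carry over. Pictures are saved under pics/ and viewed, at most 10 in all, crops included, and the job is handed in when it is done.

```bash
ls; mkdir -p pics
```

Run:
```python
from station import r, optics, sensors, finish_job
import cv2,numpy as np
s=sensors.sense();print(s)
for n in("side","top"):
    c=optics.capture(n);cv2.imwrite(f"pics/{n}0.png",c["pixels"][:,:,::-1]);np.savez(f"/tmp/{n}0.npz",**c);print(n,c["K"],c["world_from_camera"])
```

```text
pics
station.py
{'time_s': 0.0, 'joints': array([ 7.91600840e+01,  2.20905374e+01,  3.81257467e-01, -3.02374888e-02,
       -6.84121702e+01, -1.48174499e+01]), 'joint_velocities': array([-0.01485868, -0.03927399,  0.07692186,  0.04144358, -0.06065039,
       -0.0324526 ]), 'effort': array([-4.23737504e-05, -3.90672719e+01,  1.87409037e+01,  4.21993196e+00,
        1.11292457e-02, -1.95305793e-04]), 'tcp_pos': array([0.27032568, 0.56284896, 0.22146883]), 'ee_rot': array([[ 9.01315173e-01, -4.33162998e-01, -8.80602890e-04],
       [-4.33163888e-01, -9.01312980e-01, -1.98954453e-03],
       [ 6.80982578e-05,  2.17465205e-03, -9.99997633e-01]]), 'wrist_force': array([0.62500534, 0.20661529, 0.37910131]), 'moment': array([-0.00568676,  0.00814492,  0.02712781]), 'gripper_force': 0.0, 'gripper_width': 1.002454175546836}
side [[452.54130937   0.         318.61730375]
 [  0.         452.54130937 238.0513304 ]
 [  0.           0.           1.        ]] [[-0.57680385 -0.66866547  0.46923747  0.99673393]
 [ 0.81684614 -0.4666928   0.33905783  0.23124321]
 [-0.00772651  0.57886468  0.81538702  0.91448356]
 [ 0.          0.          0.          1.        ]]
top [[442.7144464    0.         317.40663169]
 [  0.         442.7144464  242.65644682]
 [  0.           0.           1.        ]] [[-0.02285537  0.99654375 -0.0798635   0.43748648]
 [-0.99962385 -0.02399098 -0.01328881 -0.11269736]
 [-0.01515889  0.07952974  0.99671723  1.23808885]
 [ 0.          0.          0.          1.        ]]
```

View pics/top0.png

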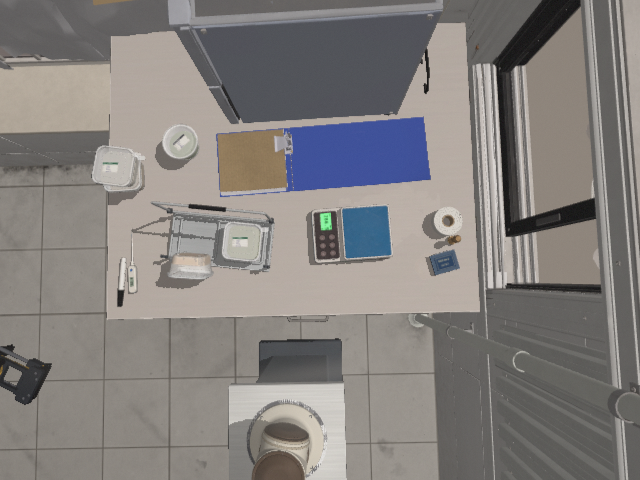

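View pics/side0.png

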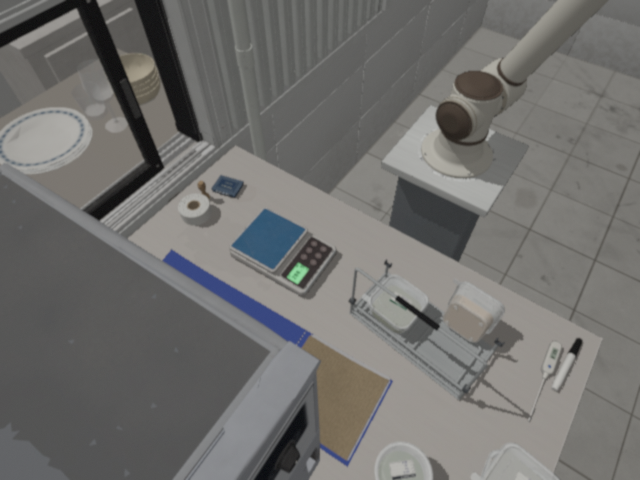

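The top view shows the rack at about cols 165–272, rows 203–270. The fallen tub is at about (190,265), the sleeve at (207,208), the scale at (350,234) and a thermometer/pen at (128,280). In the side view the sleeve is at (416,312) and the fallen tub at (473,312). I'll enlarge both for exact points.

Run:
```python
import cv2,numpy as np
a=cv2.imread("pics/top0.png")[190:295,110:285];cv2.imwrite("pics/topc.png",cv2.resize(a,None,fx=4.5,fy=4.5,interpolation=cv2.INTER_CUBIC))
a=cv2.imread("pics/side0.png")[250:400,330:530];cv2.imwrite("pics/sidec.png",cv2.resize(a,None,fx=4,fy=4,interpolation=cv2.INTER_CUBIC))
```

```text
(no output)
```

View pics/topc.png

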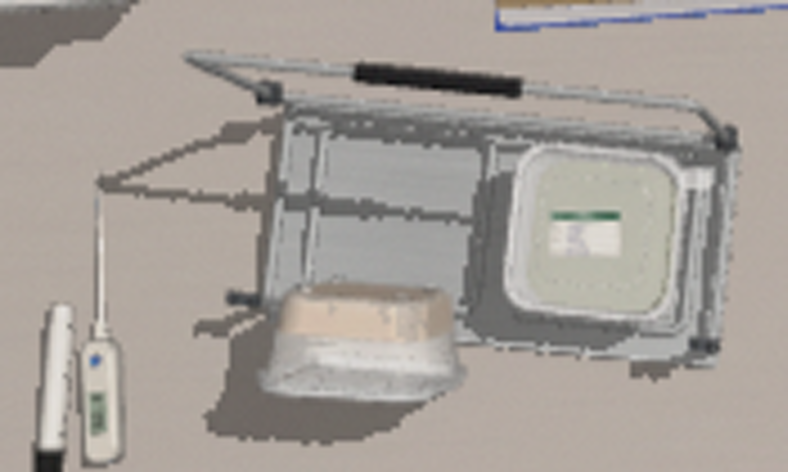

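View pics/sidec.png

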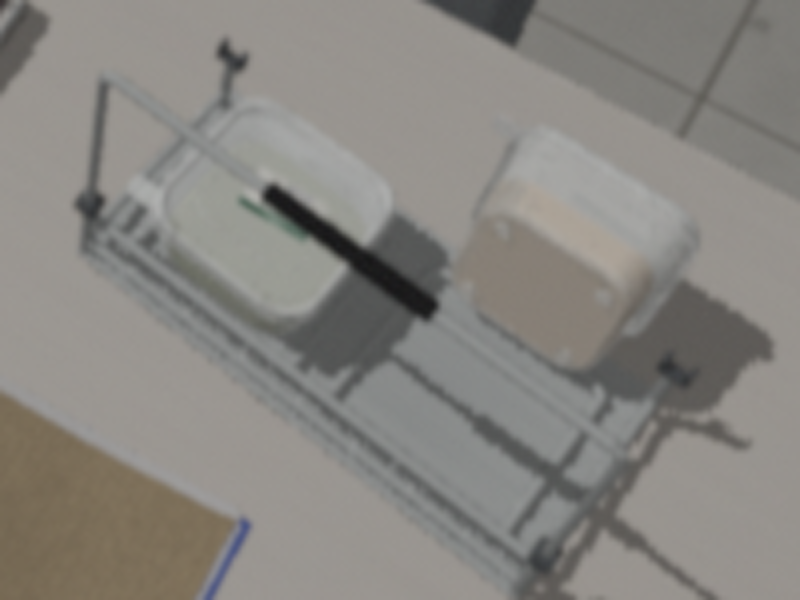

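The crops show the hinge knobs, front forks and sleeve ends clearly in both views, for example the hinges at top-crop (268,92) and (727,137), and side-crop (545,553) and (90,205). Next I'll triangulate them.

Create h.py:
```python
import numpy as np,cv2
def P(c):
    T=np.linalg.inv(c["world_from_camera"]); return c["K"]@np.diag([1,-1,-1])@T[:3]
def tri(ct,cs,a,b):
    X=cv2.triangulatePoints(P(ct),P(cs),np.array(a,float).T,np.array(b,float).T);return (X[:3]/X[3]).T
def proj(c,X):
    p=P(c)@np.c_[X,np.ones(len(X))].T;return (p[:2]/p[2]).T
```

Run:
```python
from h import *
t=dict(np.load("/tmp/top0.npz"));s=dict(np.load("/tmp/side0.npz"))
n=["hL","hR","fL","fR","sL","sR"]
a=(np.array([(268,92),(727,137),(240,298),(705,345),(354,72),(521,88)])+.5)/4.5-.5+[110,190]
b=(np.array([(545,553),(90,205),(677,368),(232,52),(433,307),(268,192)])+.5)/4-.5+[330,250]
X=tri(t,s,a,b)
for i in range(6):print(n[i],X[i].round(4),(proj(t,X)[i]-a[i]).round(2),(proj(s,X)[i]-b[i]).round(2))
# fit planar rack pose from posts
R=np.array([(64,138),(64,-138),(-67,138),(-67,-138)])/1e3
M=X[:4,:2];rc=R.mean(0);mc=M.mean(0);A=(R-rc).T@(M-mc)
yaw=np.arctan2(A[0,1]-A[1,0],A[0,0]+A[1,1]);Q=np.array([[np.cos(yaw),-np.sin(yaw)],[np.sin(yaw),np.cos(yaw)]])
o=mc-Q@rc;print("yaw",np.degrees(yaw),"o",o,"res mm",((M-(R@Q.T+o))*1e3).round(1))
sl=X[4:].mean(0);l=(sl[:2]-o)@Q;print("sleeve rack",l,sl[2],"ang",np.arctan2(sl[2]-.06,.064-l[0]))
for nm,p in dict(edge=(-.113,.065,.104),bal=(-.07,.065,.121)).items():print(nm,Q@p[:2]+o,p[2])
# depth cloud in rack frame
for c in(t,s):
    v,u=np.mgrid[:480,:640];z=c["z_map"];pc=np.stack([(u-c["K"][0,2])/c["K"][0,0]*z,-(v-c["K"][1,2])/c["K"][1,1]*z,-z],-1)
    W=pc[z>0]@c["world_from_camera"][:3,:3].T+c["world_from_camera"][:3,3]
    L=(W[:,:2]-o)@Q;m=(abs(L[:,1]-.065)<.055)&(L[:,0]>-.14)&(L[:,0]<-.03)&(W[:,2]>.03)&(W[:,2]<.13)
    for x in np.arange(-.14,-.03,.01):
        k=m&(L[:,0]>=x)&(L[:,0]<x+.01)
        if k.sum():print(round(x,2),k.sum(),np.percentile(W[k,2],[5,50,98]).round(3),L[k,1].min().round(3),L[k,1].max().round(3))
```

```text
hL [0.6293 0.2999 0.0631] [ 0.05 -0.02] [0.07 0.  ]
hR [0.596  0.0264 0.057 ] [-0.12  0.07] [-0.16 -0.01]
fL [0.5067 0.3156 0.0621] [ 0.38 -0.16] [ 0.53 -0.01]
fR [0.472  0.0406 0.0602] [-0.02  0.01] [-0.03 -0.  ]
sL [0.6175 0.2067 0.1963] [ 0.32 -0.16] [0.47 0.  ]
sR [0.6071 0.1201 0.1904] [-0.09  0.05] [-0.13 -0.  ]
yaw -7.048838395946938 o [0.55250086 0.17043893] res mm [[-3.6  0.3]
 [-3.1  0.8]
 [ 3.8 -0.1]
 [ 3.  -1.1]]
sleeve rack [0.06019722 0.00033127] 0.19333806595055597 ang 1.5422841994345071
edge [0.44833142 0.24881449] 0.104
bal [0.49100643 0.24353773] 0.121
-0.12 72 [0.097 0.103 0.107] 0.013 0.11
-0.11 161 [0.082 0.101 0.107] 0.01 0.114
-0.1 164 [0.053 0.1   0.105] 0.011 0.107
-0.09 159 [0.054 0.1   0.105] 0.014 0.108
-0.08 153 [0.055 0.101 0.106] 0.016 0.106
-0.07 150 [0.056 0.101 0.106] 0.018 0.106
-0.06 124 [0.047 0.086 0.104] 0.019 0.103
-0.05 42 [0.033 0.04  0.055] 0.021 0.105
-0.12 70 [0.096 0.102 0.104] 0.02 0.113
-0.11 297 [0.071 0.1   0.106] 0.01 0.115
-0.1 260 [0.042 0.1   0.103] 0.01 0.115
-0.09 217 [0.061 0.101 0.104] 0.014 0.111
-0.08 218 [0.082 0.101 0.105] 0.018 0.109
-0.07 205 [0.087 0.102 0.105] 0.02 0.108
-0.06 709 [0.055 0.081 0.103] 0.02 0.107
-0.05 358 [0.032 0.043 0.065] 0.021 0.105
```

The triangulated heights match the text: posts at 0.060, sleeve at 0.193, lid edge at 0.104. Rack yaw is −7.05°, and the bail angle is about 1.55 rad. I'll move in front of the lid edge, aligned with the rack and fingers shut.

The rows are not in the units I measure in: turns go in shares of 45 degrees. I convert before sending: -18.6 degrees / 45 = -0.4133.

Call:
{"fn": "step_hand", "kwargs": {
  "moves": [
    [0,[0.06,0.05,0],[0,0,-0.1333]],
    [0,[0.12,0.1,0],[0,0,-0.2667]],
    [0,[0.18,0.15,0],[0,0,-0.4133]],
    [0,[0.2575,0.219,0],[0,0,-0.4133]],
    [0,[0.2575,0.219,0],[0,0,-0.4133]],
    [0,[0.2575,0.219,0],[0,0,-0.4133]],
    [0,[0.2575,0.219,0],[0,0,-0.4133]],
    [0,[0.2575,0.219,0],[0,0,-0.4133]]
  ]
}}

```text
time_s: 0.9
tcp_pos: [0.4083, 0.2506, 0.2223]
ee_rot: [[0.992, -0.128, -0.001], [-0.128, -0.992, -0.001], [-0.001, 0.001, -1.0]]
wrist_force: [-0.3, 0.1, 0.4]
gripper_width: 0.357
gripper_force: 0.0
```

Create st.py:
```python
from station import r, optics, sensors, finish_job
import numpy as np
s=sensors.sense();y=np.radians(-7.05);Q=np.array([[np.cos(y),-np.sin(y)],[np.sin(y),np.cos(y)]])
p=s["tcp_pos"];print("t",s["time_s"],"rack",((p[:2]-[.549,.171])@Q).round(4),"z",p[2].round(4),"F",s["wrist_force"].round(2),"\n",s["ee_rot"].round(3))
```

```bash
python3 st.py
```

```text
t 0.9 rack [-0.1494  0.0618] z 0.2223 F [-0.3   0.09  0.42] 
 [[ 0.992 -0.128 -0.001]
 [-0.128 -0.992 -0.001]
 [-0.001  0.001 -1.   ]]
```

Call:
{"fn": "step_hand", "kwargs": {
  "moves": [
    [0,[0,-0.003,0.05],[0,0,0]],
    [0,[0,-0.003,0.1],[0,0,0]],
    [0,[0,-0.003,0.13],[0,0,0]],
    [0,[0,-0.003,0.13],[0,0,0]],
    [0,[0,-0.003,0.13],[0,0,0]],
    [0,[0.008,-0.003,0.13],[0,0,0]],
    [0,[0.014,-0.003,0.13],[0,0,0]],
    [0,[0.018,-0.003,0.13],[0,0,0]]
  ]
}}

```text
time_s: 1.7
tcp_pos: [0.4275, 0.256, 0.094]
ee_rot: [[0.992, -0.123, 0.002], [-0.123, -0.992, 0.003], [0.002, -0.003, -1.0]]
wrist_force: [0.3, 0.4, 0.4]
gripper_width: 0.007
gripper_force: 0.0
```

```bash
python3 st.py
```

```text
t 1.7 rack [-0.131   0.0695] z 0.094 F [0.31 0.37 0.41] 
 [[ 0.992 -0.123  0.002]
 [-0.123 -0.992  0.003]
 [ 0.002 -0.003 -1.   ]]
```

Call:
{"fn": "step_hand", "kwargs": {
  "moves": [
    [0,[0.004,0.005,0],[0,0,0]],
    [0,[0.008,0.005,0],[0,0,0]],
    [0,[0.013,0.005,-0.001],[0,0,0]],
    [0,[0.018,0.005,-0.002],[0,0,0]],
    [0,[0.023,0.005,-0.003],[0,0,0]],
    [0,[0.028,0.005,-0.004],[0,0,0]],
    [0,[0.033,0.005,-0.005],[0,0,0]],
    [0,[0.038,0.005,-0.006],[0,0,0]]
  ]
}}

```text
time_s: 2.5
tcp_pos: [0.4637, 0.2456, 0.0986]
ee_rot: [[0.992, -0.123, 0.0], [-0.123, -0.992, 0.0], [0.0, -0.0, -1.0]]
wrist_force: [-1.0, -0.1, 0.3]
gripper_width: 0.007
gripper_force: 0.3
```

```bash
python3 st.py
```

```text
t 2.5 rack [-0.0938  0.0636] z 0.0986 F [-0.99 -0.08  0.25] 
 [[ 0.992 -0.123  0.   ]
 [-0.123 -0.992  0.   ]
 [ 0.    -0.    -1.   ]]
```

Contact force is about 1 N, as expected. I'll continue past the balance point.

Call:
{"fn": "step_hand", "kwargs": {
  "moves": [
    [0,[0.005,0,-0.001],[0,0,0]],
    [0,[0.01,0,-0.002],[0,0,0]],
    [0,[0.015,0,-0.003],[0,0,0]],
    [0,[0.02,0,-0.004],[0,0,0]],
    [0,[0.025,0,-0.005],[0,0,0]],
    [0,[0.03,0,-0.006],[0,0,0]],
    [0,[0.03,0,-0.006],[0,0,0]],
    [0,[0.03,0,-0.006],[0,0,0]]
  ]
}}

```text
time_s: 3.3
tcp_pos: [0.493, 0.2418, 0.1045]
ee_rot: [[0.992, -0.123, -0.0], [-0.123, -0.992, -0.0], [-0.0, 0.0, -1.0]]
wrist_force: [-0.6, 0.6, 0.4]
gripper_width: 0.004
gripper_force: 0.0
```

```bash
python3 st.py
```

Run:
```python
from station import r, optics, sensors, finish_job
import cv2,numpy as np
for n in("side","top"):
    c=optics.capture(n);np.savez(f"/tmp/{n}1.npz",**c)
    if n=="side":cv2.imwrite("pics/s1.png",cv2.resize(c["pixels"][230:400,330:560,::-1],None,fx=3,fy=3))
```

```text
t 3.3 rack [-0.0643  0.0634] z 0.1045 F [-0.61  0.62  0.35] 
 [[ 0.992 -0.123 -0.   ]
 [-0.123 -0.992 -0.   ]
 [-0.     0.    -1.   ]]
```

View pics/s1.png

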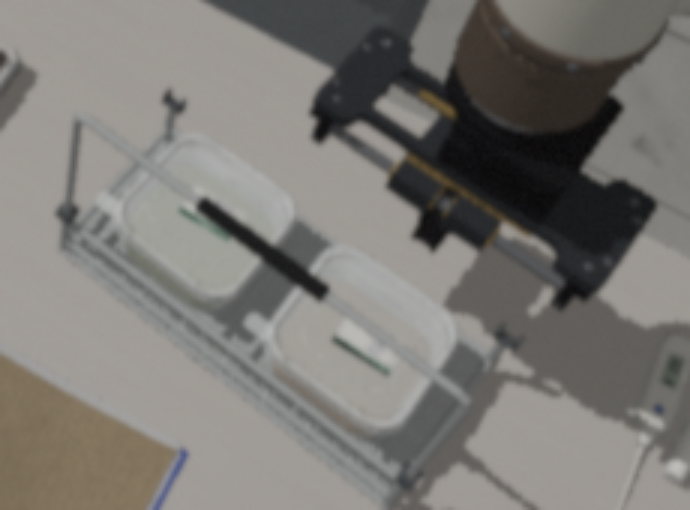

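The tub has dropped upright in its bay (lid centre around crop (360,340)), beside the standing one. I'll check lid height and position with depth while retreating upward.

Call:
{"fn": "step_hand", "kwargs": {
  "moves": [
    [0,[-0.03,0,-0.03],[0,0,0]],
    [0,[-0.03,0,-0.08],[0,0,0]],
    [0,[-0.03,0,-0.13],[0,0,0]],
    [0,[-0.03,0,-0.18],[0,0,0]],
    [0,[-0.03,0,-0.18],[0,0,0]],
    [0,[-0.03,0,-0.18],[0,0,0]]
  ]
}}

```text
time_s: 4.0
tcp_pos: [0.4631, 0.246, 0.2859]
ee_rot: [[0.992, -0.123, 0.002], [-0.123, -0.992, 0.003], [0.002, -0.003, -1.0]]
wrist_force: [-0.1, -0.6, -0.6]
gripper_width: 0.002
gripper_force: 0.0
```

```bash
python3 st.py
```

Create chk.py:
```python
import numpy as np,sys
from scipy.linalg import lstsq
y=np.radians(-7.05);Q=np.array([[np.cos(y),-np.sin(y)],[np.sin(y),np.cos(y)]])
def chk(f):
    c=np.load(f);v,u=np.mgrid[:480,:640];z=c["z_map"];K=c["K"]
    pc=np.stack([(u-K[0,2])/K[0,0]*z,-(v-K[1,2])/K[1,1]*z,-z],-1)[z>0]
    T=c["world_from_camera"];W=pc@T[:3,:3].T+T[:3,3];L=(W[:,:2]-[.549,.171])@Q
    for yc in(.065,-.065):
        m=(abs(L[:,1]-yc)<.064)&(abs(L[:,0])<.062)&(abs(W[:,2]-.062)<.01)
        n=m&(abs(L[:,1]-yc)<.035)&(abs(L[:,0])<.035)
        k=lstsq(np.c_[L[n],np.ones(n.sum())],W[n,2])[0]
        print(f,yc,"z",np.median(W[n,2]).round(4),"slope",k[:2].round(3),"x",np.percentile(L[m,0],[1,99]).round(4),"y",np.percentile(L[m,1],[1,99]).round(4))
for f in sys.argv[1:]:chk(f)
```

```bash
python3 chk.py /tmp/side1.npz /tmp/side0.npz /tmp/top0.npz
```

```text
t 4.0 rack [-0.0945  0.0639] z 0.2859 F [-0.09 -0.58 -0.64] 
 [[ 0.992 -0.123  0.002]
 [-0.123 -0.992  0.003]
 [ 0.002 -0.003 -1.   ]]
/tmp/side1.npz 0.065 z 0.0615 slope [0.002 0.005] x [-0.0444  0.0562] y [0.0101 0.1168]
/tmp/side1.npz -0.065 z 0.0614 slope [-0.    -0.004] x [-0.0481  0.053 ] y [-0.1218 -0.0138]
/tmp/side0.npz 0.065 z nan slope [0. 0.] x [-0.0548 -0.0442] y [0.0217 0.107 ]
/tmp/side0.npz -0.065 z 0.0614 slope [-0.002 -0.003] x [-0.048   0.0529] y [-0.1209 -0.0139]
/tmp/top0.npz 0.065 z nan slope [0. 0.] x [-0.0609  0.0619] y [0.0183 0.1108]
/tmp/top0.npz -0.065 z 0.0618 slope [-0.001 -0.002] x [-0.0508  0.0503] y [-0.119  -0.0159]
  return _methods._mean(a, axis=axis, dtype=dtype,
  ret = ret.dtype.type(ret / rcount)
```

Both lids are level at the same height (0.0615), so the tub is seated. Before reaching behind the bail I'll check clearance to the cabinet.

Run:
```python
import numpy as np
c=np.load("/tmp/top0.npz");v,u=np.mgrid[:480,:640];z=c["z_map"];K=c["K"]
pc=np.stack([(u-K[0,2])/K[0,0]*z,-(v-K[1,2])/K[1,1]*z,-z],-1)[z>0];T=c["world_from_camera"];W=pc@T[:3,:3].T+T[:3,3]
m=(W[:,1]>-.1)&(W[:,1]<.5)&(W[:,0]>.6)
for a in np.arange(.05,.7,.1):
    k=m&(W[:,2]>a)&(W[:,2]<a+.1);print(a.round(2),k.sum(),np.percentile(W[k,0],[0,1,5]).round(3) if k.sum() else "")
```

```text
0.05 6353 [0.6   0.615 0.693]
0.15 2134 [0.6   0.602 0.609]
0.25 2329 [0.875 0.877 0.878]
0.35 3247 [0.876 0.877 0.878]
0.45 5447 [0.873 0.876 0.878]
0.55 0 
0.65 0
```

Call:
{"fn": "step_hand", "kwargs": {
  "moves": [
    [0,[0.04,0.02,0],[0,0,0]],
    [0,[0.08,0.04,0],[0,0,0]],
    [0,[0.12,0.06,0],[0,0,0]],
    [0,[0.14,0.064,0],[0,0,0]],
    [0,[0.14,0.064,0],[0,0,0]],
    [0,[0.14,0.064,0],[0,0,0]]
  ]
}}

```text
time_s: 4.6
tcp_pos: [0.5936, 0.1644, 0.2822]
ee_rot: [[0.992, -0.124, -0.004], [-0.124, -0.992, -0.002], [-0.004, 0.002, -1.0]]
wrist_force: [-0.5, 1.2, 0.7]
gripper_width: 0.002
gripper_force: 0.0
```

```bash
python3 st.py
```

```text
t 4.6 rack [ 0.045  -0.0011] z 0.2822 F [-0.46  1.21  0.75] 
 [[ 0.992 -0.124 -0.004]
 [-0.124 -0.992 -0.002]
 [-0.004  0.002 -1.   ]]
```

Call:
{"fn": "step_hand", "kwargs": {
  "moves": [
    [0,[0.045,0,0],[0,0,0]],
    [0,[0.063,0,0],[0,0,0]],
    [0,[0.063,0,0],[0,0,0]],
    [0,[0.063,0,0.05],[0,0,0]],
    [0,[0.063,0,0.1],[0,0,0]],
    [0,[0.063,0,0.112],[0,0,0]],
    [0,[0.063,0,0.112],[0,0,0]],
    [0,[0.05,0,0.112],[0,0,0]]
  ]
}}

```text
time_s: 5.4
tcp_pos: [0.6457, 0.1594, 0.1751]
ee_rot: [[0.993, -0.122, 0.005], [-0.122, -0.993, 0.0], [0.005, -0.001, -1.0]]
wrist_force: [0.2, 0.3, 0.3]
gripper_width: 0.004
gripper_force: 0.0
```

```bash
python3 st.py
```

```text
t 5.4 rack [0.0974 0.0004] z 0.1751 F [0.22 0.26 0.3 ] 
 [[ 0.993 -0.122  0.005]
 [-0.122 -0.993  0.   ]
 [ 0.005 -0.001 -1.   ]]
```

Call:
{"fn": "step_hand", "kwargs": {
  "moves": [
    [0,[-0.007,0,0],[0,0,0]],
    [0,[-0.014,0,0],[0,0,0]],
    [0,[-0.021,0,0],[0,0,0]],
    [0,[-0.028,0,0],[0,0,0]],
    [0,[-0.035,0,0],[0,0,0]],
    [0,[-0.042,0,0.001],[0,0,0]],
    [0,[-0.049,0,0.002],[0,0,0]],
    [0,[-0.056,0,0.004],[0,0,0]]
  ]
}}

```text
time_s: 6.2
tcp_pos: [0.5877, 0.1657, 0.1684]
ee_rot: [[0.992, -0.123, -0.0], [-0.123, -0.992, -0.0], [-0.0, 0.0, -1.0]]
wrist_force: [1.7, 0.5, 1.2]
gripper_width: 0.006
gripper_force: 0.6
```

```bash
python3 st.py
```

```text
t 6.2 rack [ 0.0391 -0.0005] z 0.1684 F [1.65 0.55 1.24] 
 [[ 0.992 -0.123 -0.   ]
 [-0.123 -0.992 -0.   ]
 [-0.     0.    -1.   ]]
```

Call:
{"fn": "step_hand", "kwargs": {
  "moves": [
    [0,[-0.007,0,0.003],[0,0,0]],
    [0,[-0.014,0,0.006],[0,0,0]],
    [0,[-0.021,0,0.01],[0,0,0]],
    [0,[-0.028,0,0.014],[0,0,0]],
    [0,[-0.035,0,0.018],[0,0,0]],
    [0,[-0.042,0,0.022],[0,0,0]],
    [0,[-0.049,0,0.026],[0,0,0]],
    [0,[-0.056,0,0.03],[0,0,0]]
  ]
}}

```text
time_s: 7.0
tcp_pos: [0.5329, 0.1727, 0.1379]
ee_rot: [[0.992, -0.123, 0.001], [-0.123, -0.992, 0.0], [0.001, -0.001, -1.0]]
wrist_force: [7.2, -1.3, -6.4]
gripper_width: 0.008
gripper_force: 3.3
```

```bash
python3 st.py
```

```text
t 7.0 rack [-0.0162 -0.0003] z 0.1379 F [ 7.23 -1.31 -6.38] 
 [[ 0.992 -0.123  0.001]
 [-0.123 -0.992  0.   ]
 [ 0.001 -0.001 -1.   ]]
```

The bail should be near 45°. I'll back off, rise above the bar and look.

Call:
{"fn": "step_hand", "kwargs": {
  "moves": [
    [0,[0.02,0,0],[0,0,0]],
    [0,[0.025,0,-0.03],[0,0,0]],
    [0,[0.025,0,-0.07],[0,0,0]],
    [0,[0.025,0,-0.07],[0,0,0]],
    [0,[0,0,-0.07],[0,0,0]],
    [0,[-0.018,0,-0.07],[0,0,0]],
    [0,[-0.018,0,-0.07],[0,0,0]]
  ]
}}

```text
time_s: 7.7
tcp_pos: [0.5122, 0.1745, 0.2084]
ee_rot: [[0.993, -0.122, -0.002], [-0.122, -0.993, -0.0], [-0.002, 0.001, -1.0]]
wrist_force: [0.3, -0.7, 0.3]
gripper_width: 0.004
gripper_force: 0.0
```

```bash
python3 st.py
```

Run:
```python
from station import r, optics, sensors, finish_job
import cv2,numpy as np
c=optics.capture("side");cv2.imwrite("pics/s2.png",cv2.resize(c["pixels"][230:400,330:560,::-1],None,fx=3,fy=3))
```

```text
t 7.7 rack [-0.037 -0.001] z 0.2084 F [ 0.34 -0.69  0.35] 
 [[ 0.993 -0.122 -0.002]
 [-0.122 -0.993 -0.   ]
 [-0.002  0.001 -1.   ]]
```

View pics/s2.png

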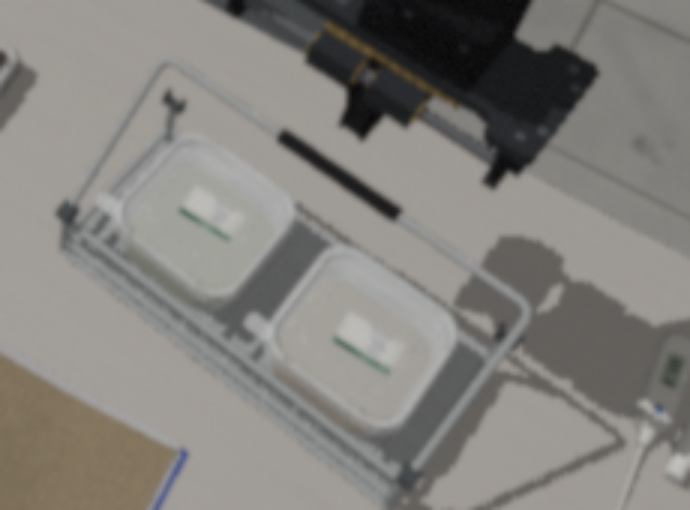

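The sleeve runs from crop (283,135) to (397,212), with its middle at about full-image (443,288). Both tubs are standing and the tip is above the bar. I'll solve for the angle from that.

Run:
```python
from h import *
from chk import Q
s=dict(np.load("/tmp/side0.npz"))
for a in np.arange(.2,1.2,.1):
    x=.064-.132*np.cos(a);p=[*(Q@[x,0]+[.549,.171]),.06+.132*np.sin(a)];print(a.round(2),round(x,3),round(p[2],3),proj(s,np.array([p]))[0].round(1))
```

```text
0.2 -0.065 0.086 [444.4 292.5]
0.3 -0.062 0.099 [444.8 290.5]
0.4 -0.058 0.111 [445. 289.]
0.5 -0.052 0.123 [444.7 288. ]
0.6 -0.045 0.135 [444.  287.5]
0.7 -0.037 0.145 [442.9 287.5]
0.8 -0.028 0.155 [441.3 288.1]
0.9 -0.018 0.163 [439.4 289.3]
1.0 -0.007 0.171 [437.  291.1]
1.1 0.004 0.178 [434.2 293.4]
```

Call:
{"fn": "step_hand", "kwargs": {
  "moves": [
    [0,[0,0,0.04],[0,0,0]],
    [0,[0,0,0.05],[0,0,0]],
    [0,[-0.002,0,0.058],[0,0,0]],
    [0,[-0.007,0,0.067],[0,0,0]],
    [0,[-0.012,0,0.076],[0,0,0]],
    [0,[-0.017,0,0.085],[0,0,0]],
    [0,[-0.021,0,0.094],[0,0,0]],
    [0,[-0.024,0,0.103],[0,0,0]]
  ]
}}

```text
time_s: 8.55
tcp_pos: [0.4908, 0.1779, 0.105]
ee_rot: [[0.992, -0.123, 0.001], [-0.123, -0.992, 0.0], [0.001, -0.001, -1.0]]
wrist_force: [-0.5, 0.1, -0.5]
gripper_width: 0.003
gripper_force: 0.5
```

```bash
python3 st.py
```

```text
t 8.55 rack [-0.0586 -0.0003] z 0.105 F [-0.47  0.1  -0.5 ] 
 [[ 0.992 -0.123  0.001]
 [-0.123 -0.992  0.   ]
 [ 0.001 -0.001 -1.   ]]
```

Call:
{"fn": "step_hand", "kwargs": {
  "moves": [
    [0,[-0.003,0,0.008],[0,0,0]],
    [0,[-0.004,0,0.015],[0,0,0]],
    [0,[-0.006,0,0.022],[0,0,0]],
    [0,[-0.007,0,0.028],[0,0,0]],
    [0,[-0.008,0,0.032],[0,0,0]],
    [0,[-0.009,0,0.036],[0,0,0]],
    [0,[-0.009,0,0.039],[0,0,0]],
    [0,[-0.009,0,0.041],[0,0,0]]
  ]
}}

```text
time_s: 9.35
tcp_pos: [0.4822, 0.1788, 0.0653]
ee_rot: [[0.992, -0.122, 0.0], [-0.122, -0.992, -0.0], [0.0, 0.0, -1.0]]
wrist_force: [-5.9, -0.2, 16.7]
gripper_width: 0.007
gripper_force: 8.1
```

```bash
python3 st.py
```

Run:
```python
from station import r, optics, sensors, finish_job
import cv2
c=optics.capture("side");cv2.imwrite("pics/s3.png",cv2.resize(c["pixels"][230:400,330:560,::-1],None,fx=3,fy=3))
```

```text
t 9.35 rack [-0.0672 -0.0004] z 0.0653 F [-5.85 -0.2  16.66] 
 [[ 0.992 -0.122  0.   ]
 [-0.122 -0.992 -0.   ]
 [ 0.     0.    -1.   ]]
```

View pics/s3.png

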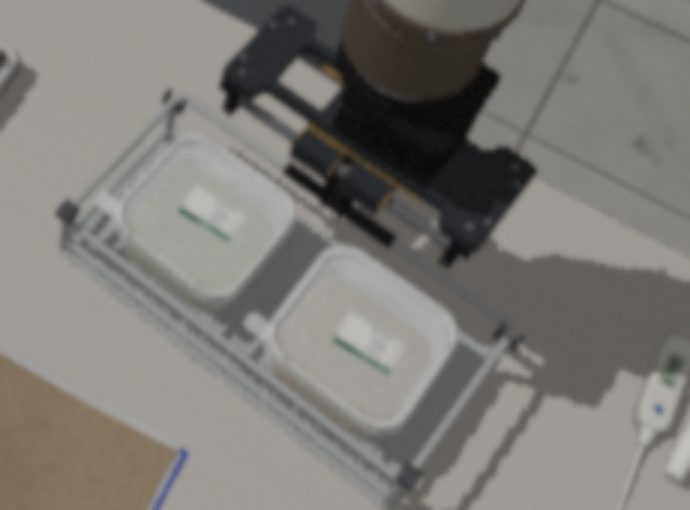

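The bar now sits in the forks at z 0.0653, which is the 0.060 level plus the sleeve radius, and it resists with 17 N. I'll retreat and check.

Call:
{"fn": "step_hand", "kwargs": {
  "moves": [
    [0,[0,0,0.001],[0,0,0]],
    [0,[0,0,0.001],[0,0,0]],
    [0,[0,0,-0.01],[0,0,0]],
    [0,[0,0,-0.04],[0,0,0]],
    [0,[-0.03,0,-0.09],[0,0,0]],
    [0,[-0.07,0,-0.14],[0,0,0]],
    [0,[-0.1,0,-0.17],[0,0,0]],
    [0,[-0.1,0,-0.17],[0,0,0]]
  ]
}}

```text
time_s: 10.2
tcp_pos: [0.3823, 0.1919, 0.239]
ee_rot: [[0.993, -0.121, 0.006], [-0.121, -0.993, 0.006], [0.005, -0.007, -1.0]]
wrist_force: [0.8, 0.8, -0.1]
gripper_width: 0.005
gripper_force: 0.0
```

```bash
python3 st.py
```

Run:
```python
from station import r, optics, sensors, finish_job
import cv2,numpy as np
c=optics.capture("side");np.savez("/tmp/side2.npz",**c);cv2.imwrite("pics/s4.png",cv2.resize(c["pixels"][230:400,330:560,::-1],None,fx=3,fy=3))
```

```bash
python3 chk.py /tmp/side2.npz
```

```text
t 10.2 rack [-0.168   0.0003] z 0.239 F [ 0.76  0.78 -0.09] 
 [[ 0.993 -0.121  0.006]
 [-0.121 -0.993  0.006]
 [ 0.005 -0.007 -1.   ]]
/tmp/side2.npz 0.065 z 0.0617 slope [0.007 0.005] x [-0.0455  0.056 ] y [0.0096 0.1168]
/tmp/side2.npz -0.065 z 0.0613 slope [0.002 0.003] x [-0.0492  0.0528] y [-0.119  -0.0136]
```

View pics/s4.png

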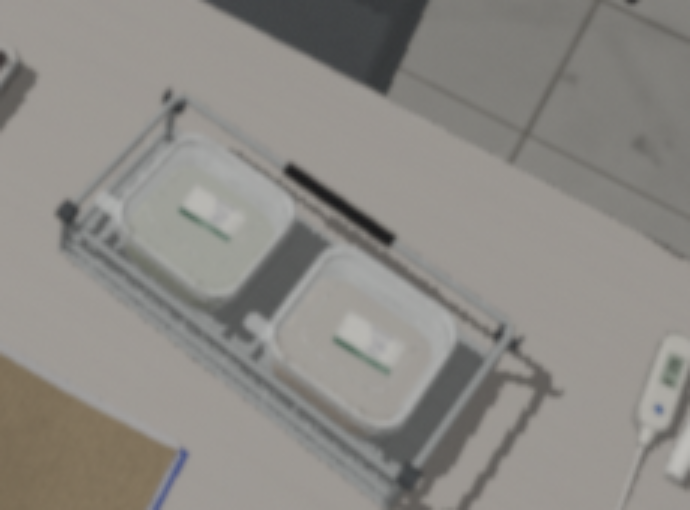

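The bail is down in the forks with its sleeve at crop (340,205), full-image row about 298, which fits an angle of about 0. Both tubs are level and the arm is clear.

```bash
python3 -c "
from station import r, optics, sensors, finish_job
print(finish_job())"
```

```text
the job is handed in; nothing more can be done
None
```

The fallen tub stands upright in its bay, the bail is fully down in front of both lids, and I handed the job in at about 10 s; the hand-in returned no verdict.

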